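# Check the brake lever stops short of the bar

## Robot

A 7-joint arm with a two-finger parallel gripper is mounted at the origin on the work surface. World frame = base frame: x ahead of the robot, y to its left, z up, the work surface at z = 0. Lengths are in m, angles in rad, forces in N, time in s.
With the tool pointing down it reaches from about 0.4 to 0.875 m from the base axis. Payload 6.5 kg.
Tool frame: the origin (TCP) lies midway between the tips of the shut fingers; the grasp point (between the pads) lies 19 mm behind it; z points along the fingers, y is the direction in which the jaws open and shut (so a half turn about z gives the same grasp; the last joint's range is limited). The gripper opens to 88 mm and grips with 3 to 60 N. Pads are 18 mm wide; open, the fingers measure 123 mm over their backs; the gripper's body (75 mm by 187 mm) begins 45 mm behind the grasp point.
Start: joints at [-0.066, 0.536, -0.004, 1.538, 0.003, 1.067, -0.071], TCP at [0.65, 0, 0.239] pointing down, gripper open.
Joint ranges: [-2.7, 2.7], [-0.37, 2.16], [-1.27, 1.26], [0.24, 2.4], [-1.31, 4.45], [0.19, 1.91], [-2.76, 2.76]. Speed limits (rad/s): [2.39, 2.39, 3.14, 3.14, 3.14, 3.14, 3.14].

## Interface

Orientations are given as [roll, pitch, yaw] about the fixed x, y, z axes, in that order (R = Rz(yaw) Ry(pitch) Rx(roll)).
In Python, from station import ctrl, cams, hand_in gives the robot as it stands.
- The arm moves only by the tool jog_arm, never from a script. Its argument "plan" is a list that holds one entry, the list of rows, each a list of 7 numbers: the finger opening in mm, from 0 to 88.1, then the shift along the tool's x, y, z in mm, then the turn, a rotation vector about the tool's x, y, z in degrees. A call has 1 to 20 rows; each row shifts and turns the commanded pose from where the row before left it, along the tool's axes as they then stand; what a row does not reach is not made up. A row lasts 1/12 s, in which the tool goes at most 41.7 mm and 7.16 degrees, less where a joint would pass 70% of its speed; a pose out of reach is approached as far as the arm can. A call with a gripper value outside its range is refused whole. The fingers move at their own pace and stop on an object; the grip force is fixed at half the most. Time passes only in rows, so rows that do not move let the fingers close. It gives the time, the measured TCP pose, the force and the opening at its end, in the units of the state.
- ctrl.read_state(): the state, without advancing time (a new reading comes with each control period).
- cams.snapshot(name): name is "scene" or "side" or "wrist"; returns the picture (480x640x3 uint8, red, green, blue); there is no depth.
- cams.get_calibration(name): a dict with "vertical_fov" (degrees; the focal length in pixels is half the picture's height over the tangent of half this angle, whatever the lens; pixels are square), "cx", "cy" (the principal point, pixels), "cam_to_world" (4x4, takes a point from camera to world coordinates); the wrist camera has in their place "T_tool_cam" (4x4, takes a point from camera to tool coordinates, whose origin is the TCP and whose axes are the flange's). Camera axes: x right, y down, z forward; pixel columns grow to the right and rows downward; lengths in m; the calibration is good to about 2 mm. A picture is of the moment at which its call begins: read the wrist's pose just before it. get_calibration takes no time and is no camera call.
- hand_in(): hands the job in, once; it reports no verdict.
The state is a dict: "time_s": time; "joint_pos": joint angles; "qd": joint speeds; "tau": joint torques, N m; "tool_pos": TCP position; "tcp_rot": TCP orientation; "wrist_force": force on the tool from outside, world axes, zero at the start; "wrist_torque": the same for the moment, N m; "opening": finger opening in m.
Only numpy, scipy, OpenCV 4.12 (cv2) and the standard library are available. Lean on these libraries where they do the work, as an engineer would, in place of code of your own. Each camera call takes 0.05 s, during which the arm holds its last target.

## Task

Check the repaired red brake lever: with the backs of the closed fingers, from its outer side, press it in towards its bar as far as it will go, let it spring right back out, then press it fully in again and keep it there. The program finishes while still holding the lever pressed in, so that the gap to the bar can be measured. Only press, never pinch the lever or force it, don't touch its bar, and leave the blue clutch lever and the other things on the bench alone.

Things in the scene. Friction and masses are not known exactly. Their poses are not given: they have to be found in the camera images.
- brake_lever (a joint): red brake lever, the one to check, in rad: 0 = let out (rest), 0.24 = fully pressed, against its built-in stop. Round straight blade 12 mm thick with an 18 mm ball end, 177 mm from pivot to end, 140 mm above the bench. Swings level about an upright pivot, anticlockwise seen from above. A spring returns it: pressing at the pad takes 1.5 N at rest, 4 N at full travel, then it goes rigid
- brake_pad (a point): the place to press: point on the red lever's outer face (away from the bar), mid-height of the blade, 140 mm above the bench, 47 mm from its end. Axes turn with the lever: x level, square to the blade, the pressing direction towards the bar; y along the blade to the pivot, which is at (+6, +130, 0) mm; z up. Full travel moves it 31 mm. On its -x side, and below, it is free down to the bench or base plate
- brake_bar: fixed bar of the red lever: level tube with black rubber grip 32 mm across and a red collar, on a grey post and base plate 120 x 160 mm. Origin on the tube's axis, 140 mm above the bench; y along the tube (-120 to +135 mm), x from the lever's side to the far side. Lever pivot at (-40, +100, 0) mm. At rest the blade leans 0.30 rad away from the bar, at the stop 0.06 rad, 20 to 30 mm clear of the rubber
- clutch_lever (a joint): blue clutch lever, not to be touched, in rad: same build as the red one, 0 = let out, 0.24 = fully pressed
- clutch_pad (a point): the same point on the outer face of the blue clutch lever; its stand is like the red one's. Which of the two stands is on the left changes
- grease_tin: bystander: small tin, 48 mm across and 55 mm tall, yellow band, standing between the two stands; origin at the centre of its underside
- blue_bottle: bystander: blue plastic bottle, 68 mm across and 190 mm tall, behind and between the stands; origin at the centre of its underside
- red_bin: bystander: open red bin 110 x 140 x 60 mm, at the right; origin at the centre of its underside
- spanner: bystander: steel open-ended spanner, 190 mm long, lying flat in front of the robot; origin underneath
- wire_brush: bystander: wire brush with a wooden back, 240 mm long, 22 mm high, lying; origin underneath
- pliers: bystander: pliers with orange handles, 190 mm long, 18 mm high, lying; origin underneath
- drill: bystander: grey and black cordless drill standing on its battery at the left, 200 mm tall; origin at the centre of its underside

How it is judged:
By the outcome, as a careful person would: the job done as asked, in the order asked, and still so for the second after the job is handed in, while the arm keeps its last pose, push and grip.
It also fails if it takes over 38 s, if anything falls off the work surface, if the arm or the gripper's body presses on something with over 40 N, if the wrist force passes 120 N, or if a joint passes its speed limit or range.

## Working session

There is one attempt and no reset: what is moved stays moved. The work goes in short steps, Python scripts to look and compute and a tool call to move; the robot and the scene stay as the last step left them, time stands still between calls to the robot, and variables do not carry over. Pictures are saved under pics/ and viewed, and the job is handed in when it is done.

Besides the shell and the picture viewer there is one more tool, called as a command line: name --argument value ..., lists and objects as JSON in quotes. jog_arm: Moves the arm, as the interface text tells. Its arguments: {"type":"object","properties":{"plan":{"type":"array","items":{"type":"array","items":{"type":"array","items":{"type":"number"}}}}},"required":["plan"]}

```bash
mkdir -p pics; ls; python3 - <<'E'
from station import ctrl,cams
import cv2
s=ctrl.read_state();print(s)
for n in("scene","side"):
    c=cams.get_calibration(n);print(n,c)
    cv2.imwrite(f"pics/{n}0.png",cams.snapshot(n)[:,:,::-1])
print(cams.get_calibration("wrist"))
cv2.imwrite("pics/wrist0.png",cams.snapshot("wrist")[:,:,::-1])
E
```

```text
pics
{'time_s': 0.0, 'joint_pos': array([-0.06619665,  0.5371478 , -0.00444383,  1.53884725,  0.00258689,
        1.06730417, -0.07121132]), 'qd': array([ 0.00013906,  0.00153646, -0.00031046, -0.00047121, -0.00045717,
        0.00055812, -0.0012685 ]), 'tau': array([-1.69933578e-04, -5.70981932e+01,  9.90184285e-01, -2.51597965e+01,
       -5.62433247e-02,  1.80829730e-02,  2.02785413e-04]), 'tool_pos': array([ 6.49393723e-01, -1.18295651e-05,  2.37861015e-01]), 'tcp_rot': array([-3.13989545e+00,  1.10931765e-04,  1.57085177e+00]), 'wrist_force': array([ 0.39026355, -0.35260128, -0.15561116]), 'wrist_torque': array([ 0.0074903 , -0.00651565, -0.00587762]), 'opening': 0.08820274802132949}
scene {'vertical_fov': 51.55634227640438, 'cx': 327.8949352668461, 'cy': 244.2197648033695, 'cam_to_world': array([[-0.22212595,  0.70587246, -0.67260994,  1.34396162],
       [ 0.97481251,  0.17493752, -0.13833809,  0.14856283],
       [ 0.02001567, -0.68639706, -0.72695147,  0.985262  ],
       [ 0.        ,  0.        ,  0.        ,  1.        ]])}
side {'vertical_fov': 51.37574249219753, 'cx': 333.09151889827774, 'cy': 239.57146463598653, 'cam_to_world': array([[ 0.98534323, -0.12478435,  0.11630813,  0.41796403],
       [-0.16970518, -0.64798259,  0.7425084 , -0.87472411],
       [-0.01728778, -0.75136372, -0.65966181,  0.89719477],
       [ 0.        ,  0.        ,  0.        ,  1.        ]])}
{'vertical_fov': 70.31829175191409, 'cx': 321.394403335473, 'cy': 239.19953673179293, 'T_tool_cam': array([[ 6.71017083e-04, -9.61020000e-01, -2.76478045e-01,
         7.02275135e-02],
       [ 9.99999709e-01,  5.44722717e-04,  5.33595579e-04,
        -3.88011252e-04],
       [-3.62192151e-04, -2.76478323e-01,  9.61020086e-01,
        -1.45089666e-01],
       [ 0.00000000e+00,  0.00000000e+00,  0.00000000e+00,
         1.00000000e+00]])}
```

View pics/scene0.png

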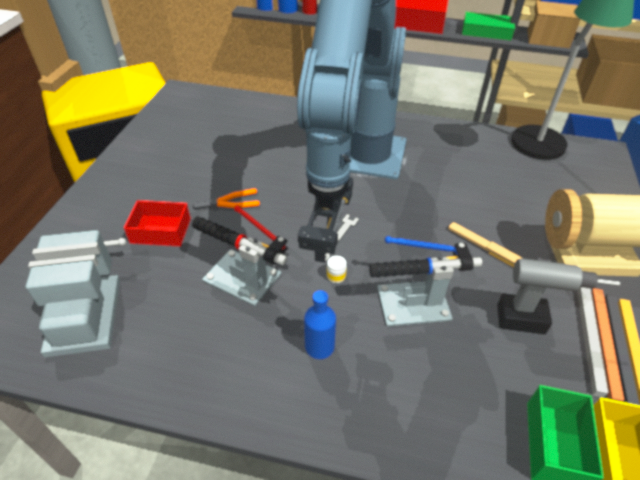

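View pics/side0.png

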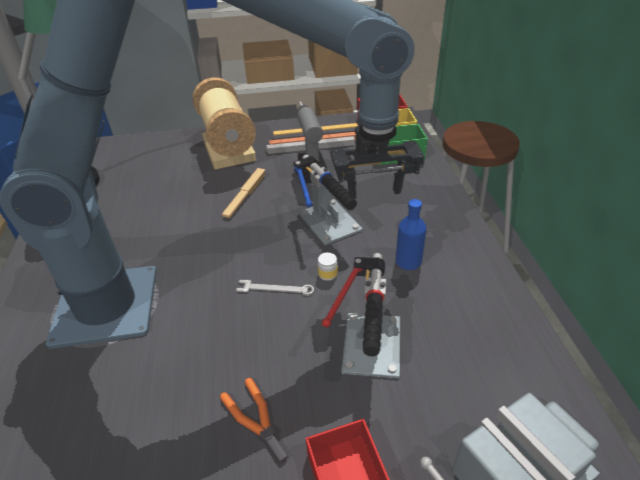

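View pics/wrist0.png

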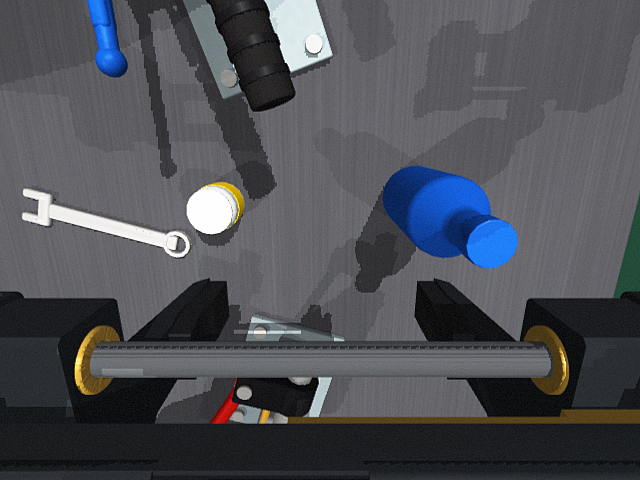

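```bash
python3 - <<'E'
import cv2
a=cv2.imread("pics/scene0.png")[180:310,180:310];b=cv2.imread("pics/side0.png")[240:385,300:420]
cv2.imwrite("pics/c1.png",cv2.resize(a,None,fx=4.5,fy=4.5,interpolation=cv2.INTER_CUBIC))
cv2.imwrite("pics/c2.png",cv2.resize(b,None,fx=4,fy=4,interpolation=cv2.INTER_CUBIC))
E
```

```text
(no output)
```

View pics/c1.png

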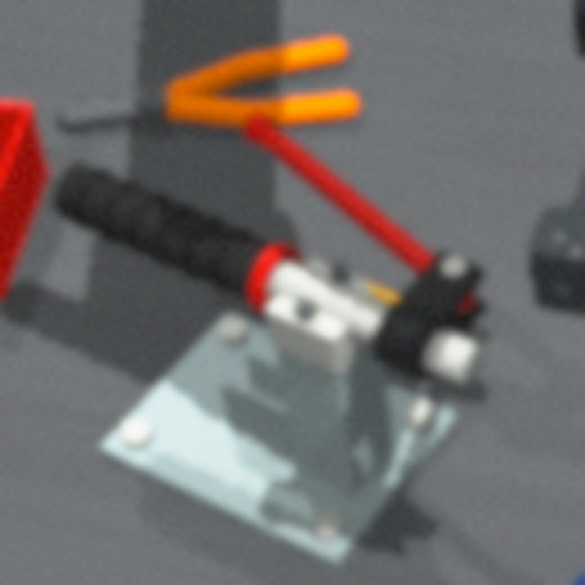

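View pics/c2.png

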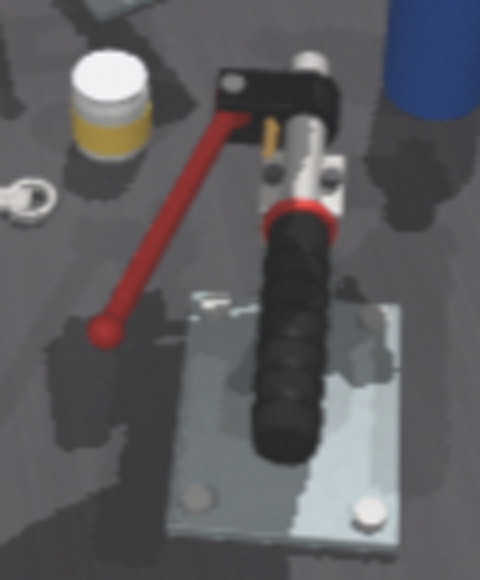

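```bash
cat > h.py <<'E'
import numpy as np, cv2
from station import ctrl,cams
from scipy.spatial.transform import Rotation as R
def K(c): return 240/np.tan(np.radians(c["vertical_fov"])/2)
def ray(c,p,T=None):
    T=c["cam_to_world"] if T is None else T
    f=K(c); d=np.array([(p[0]-c["cx"])/f,(p[1]-c["cy"])/f,1]); d=T[:3,:3]@d
    return T[:3,3],d/np.linalg.norm(d)
def tri(rs):
    A=sum(np.eye(3)-np.outer(d,d) for o,d in rs); b=sum((np.eye(3)-np.outer(d,d))@o for o,d in rs)
    p=np.linalg.solve(A,b); return p,[np.linalg.norm((np.eye(3)-np.outer(d,d))@(p-o)) for o,d in rs]
def onz(r,z): o,d=r; return o+d*(z-o[2])/d[2]
def red(img,roi):
    h=cv2.cvtColor(img,cv2.COLOR_BGR2HSV); m=(((h[...,0]<6)|(h[...,0]>174))&(h[...,1]>140)&(h[...,2]>50)).astype(np.uint8)
    k=np.zeros_like(m);x0,y0,x1,y1=roi;k[y0:y1,x0:x1]=1;return m*k
E
python3 - <<'E'
from h import *
L={}
for n,roi in(("scene",(225,200,282,246)),("side",(315,258,372,335))):
    img=cv2.imread(f"pics/{n}0.png");m=red(img,roi);c=cams.get_calibration(n)
    nn,lab,st,ce=cv2.connectedComponentsWithStats(m)
    for i in range(1,nn): print(n,st[i],ce[i])
    i=1+np.argmax(st[1:,4]); 
    ys,xs=np.nonzero(lab==i); P=np.c_[xs,ys].astype(np.float32)
    vx,vy,x0,y0=cv2.fitLine(P,cv2.DIST_L2,0,.01,.01).ravel()
    u=np.array([vx,vy]); 
    if n=="scene" and vx<0 or n=="side" and vx<0:u=-u
    t=(P-[x0,y0])@u; print(n,"ends",np.array([x0,y0])+u*t.min(),np.array([x0,y0])+u*t.max(),u)
    rb=4; ball=np.array([x0,y0])+u*(t.min()+rb)
    r1=ray(c,ball); r2=ray(c,np.array([x0,y0])+u*t.max())
    L[n]=(r1,np.cross(r1[1],r2[1]),r2)
    print(n,"z.14",onz(r1,.14),onz(r2,.14))
print(tri([L["scene"][0],L["side"][0]]))
d=np.cross(L["scene"][1],L["side"][1]);d/=np.linalg.norm(d);print("dir",d)
E
```

```text
scene [234 206  42  35 246] [254.66666667 222.33739837]
scene [234 234  12  12  66] [238.39393939 239.07575758]
scene ends [235.17972 206.54434] [275.0898  238.88919] [0.7768956  0.62962943]
scene z.14 [ 0.49808785 -0.25608258  0.14      ] [ 0.5749869  -0.13696871  0.14      ]
side [322 268  39  59 328] [339.61280488 297.90853659]
side [366 291   6   6  15] [368.4        292.93333333]
side ends [323.8951  325.50974] [357.03607 267.3122 ] [ 0.4948465 -0.8689804]
side z.14 [ 0.49665362 -0.25834027  0.14      ] [ 0.58687382 -0.12176427  0.14      ]
(array([ 0.49670522, -0.25690256,  0.13842911]), [np.float64(0.00017158159579761233), np.float64(0.00017158159579775263)])
dir [-0.56493389 -0.82374471 -0.04789931]
```

jog_arm --plan '[[[0,-25,-21,0,0,0,0],[0,-25,-21,0,0,0,0],[0,-25,-21,0,0,0,0],[0,-25,-21,0,0,0,0],[0,-25,-21,0,0,0,0],[0,-25,-21,0,0,0,0],[0,-25,-21,0,0,0,0],[0,-25,-21,0,0,0,0],[0,0,0,0,0,0,6.6],[0,0,0,0,0,0,6.6],[0,0,0,0,0,0,6.6],[0,0,0,0,0,0,6.6],[0,0,0,0,0,0,6.6],[0,0,0,0,0,0,0],[0,0,0,0,0,0,0]]]'

```text
time_s: 1.4
tool_pos: [0.4819, -0.1999, 0.2386]
tcp_rot: [-3.141, 0.0, 0.998]
wrist_force: [-0.2, -0.3, 0.2]
opening: 0.0007
```

```bash
python3 - <<'E'
from h import *
s=ctrl.read_state();print(s["time_s"],s["tool_pos"],s["tcp_rot"],s["wrist_force"],s["opening"],s["qd"].max())
for n in("wrist","side","scene"):
    cv2.imwrite(f"pics/{n}1.png",cams.snapshot(n)[:,:,::-1])
np.savez("w1.npz",p=s["tool_pos"],r=s["tcp_rot"])
E
```

```text
1.4 [ 0.48186719 -0.19987265  0.23858619] [-3.14129210e+00  2.53857044e-04  9.98459195e-01] [-0.1815548  -0.3116215   0.16694505] 0.0006575354112482668 0.020161146858701115
```

View pics/wrist1.png

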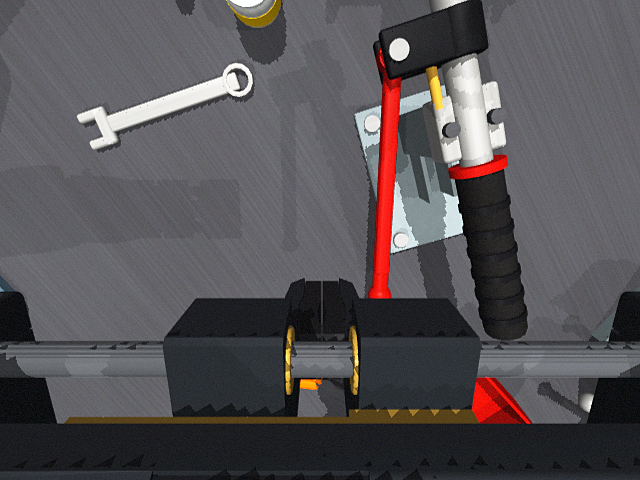

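View pics/side1.png

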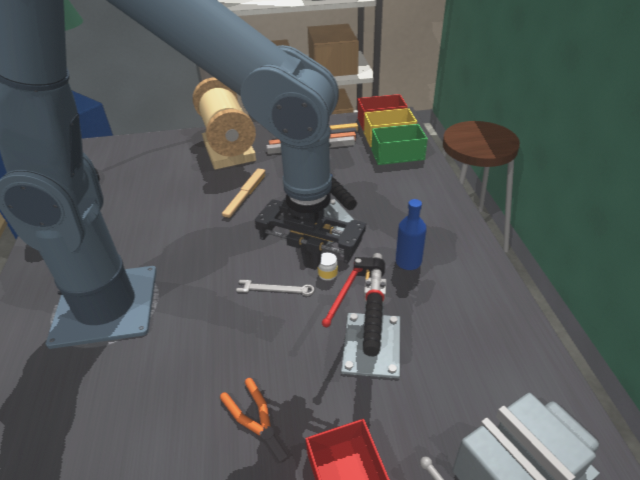

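```bash
python3 - <<'E'
from h import *
z=np.load("w1.npz");c=cams.get_calibration("wrist");T=np.eye(4);T[:3,:3]=R.from_euler("xyz",z["r"]).as_matrix();T[:3,3]=z["p"]
W=T@c["T_tool_cam"]
m=red(cv2.imread("pics/wrist1.png"),(365,70,405,288))
ax=[]
for y in range(95,285,10):
    xs=np.nonzero(m[y])[0]; 
    a=onz(ray(c,(xs.min()-.5,y),W),.14);b=onz(ray(c,(xs.max()+.5,y),W),.14)
    ax.append((a+b)/2); 
    if y%40==15: print(y,xs.min(),xs.max(),"width",np.linalg.norm(a-b),(a+b)/2)
ax=np.array(ax); vx,vy,x0,y0=cv2.fitLine(ax[:,:2].astype(np.float32),cv2.DIST_L2,0,.0001,.0001).ravel()
u=np.array([vx,vy]);u*=np.sign(vy);print("u",u,np.degrees(np.arctan2(u[1],u[0])))
for h in(.14,.155,.165): print("bolt",h,onz(ray(c,(398,49),W),h))
ballray=ray(c,(379.5,294),W)
P=np.array([x0,y0]); n=np.array([u[1],-u[0]])
for q in([.4967,-.2569],[.518,-.225]): print("offset of line from",q,(P-q)@n)
# stereo: blade axis plane from wrist vs plane from side view at mid
E
```

```text
95 382 399 width 0.011942340962633672 [ 0.57452795 -0.14103082  0.14      ]
135 380 397 width 0.012312947474720974 [ 0.56084276 -0.16240473  0.14      ]
175 378 394 width 0.012001315216843687 [ 0.54598413 -0.18495672  0.14      ]
215 376 391 width 0.011669062293771697 [ 0.53014229 -0.20900101  0.14      ]
255 374 389 width 0.012068361521782651 [ 0.51353344 -0.23489489  0.14      ]
u [0.5481319 0.8363919] 56.761055
bolt 0.14 [ 0.59208611 -0.11979201  0.14      ]
bolt 0.155 [ 0.58764442 -0.12109374  0.155     ]
bolt 0.165 [ 0.58468329 -0.12196156  0.165     ]
offset of line from [0.4967, -0.2569] 0.0018581870110485057
offset of line from [0.518, -0.225] 0.0015284460635635055
```

jog_arm --plan '[[[0,-4,0,20,0,0,0],[0,0,0,25,0,0,0],[0,0,0,25,0,0,0],[0,0,0,25,0,0,0],[0,0,0,25,0,0,0],[0,0,0,0,0,0,0],[0,0,6,0,0,0,0],[0,0,5,0,0,0,0],[0,0,0,0,0,0,0],[0,0,0,0,0,0,0],[0,0,0,0,0,0,0]]]'

```text
time_s: 2.47
tool_pos: [0.4898, -0.2097, 0.1198]
tcp_rot: [3.14, -0.001, 0.995]
wrist_force: [0.1, 0.2, 0.2]
opening: 0.0004
```

```bash
python3 - <<'E'
from h import *
s=ctrl.read_state();print(s["time_s"],s["tool_pos"],s["tcp_rot"],s["wrist_force"],s["opening"])
A=[cams.snapshot(n)[:,:,::-1] for n in("wrist","side","scene")]
for n,a in zip(("wrist","side","scene"),A): cv2.imwrite(f"pics/{n}2.png",a)
b=cv2.resize(A[1][210:350,270:420],None,fx=2.6,fy=2.6,interpolation=3);c=cv2.resize(A[2][180:320,180:330],None,fx=2.6,fy=2.6,interpolation=3)
cv2.imwrite("pics/m2.png",np.hstack([b,c]))
E
```

```text
2.4667 [ 0.48975963 -0.20965597  0.1198123 ] [ 3.13976503e+00 -5.27874449e-04  9.94934241e-01] [0.13556511 0.17261751 0.16569021] 0.0003916941477197707
```

View pics/m2.png

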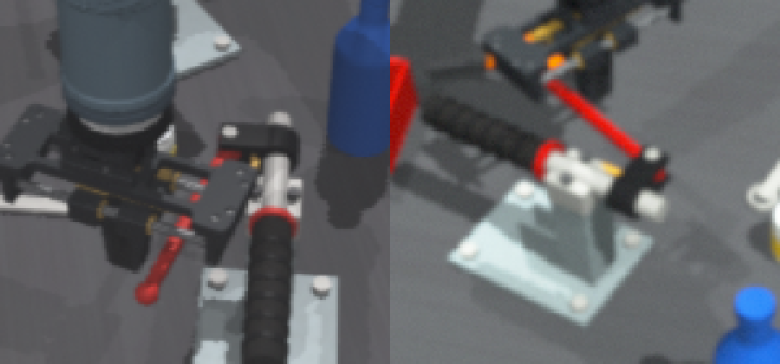

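View pics/wrist2.png

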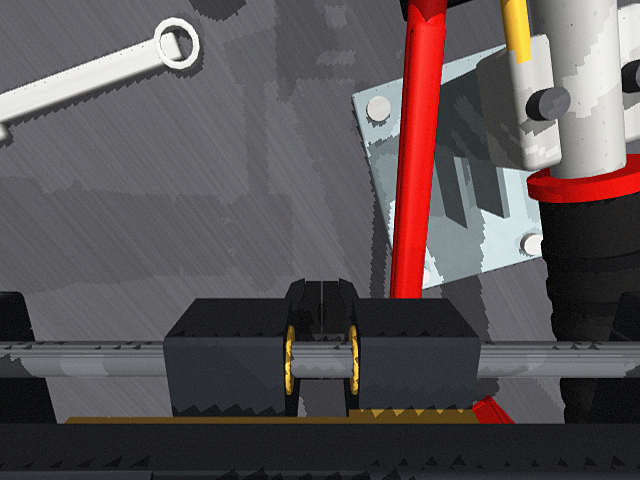

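jog_arm --plan '[[[0,0,5,0,0,0,0],[0,0,4,0,0,0,0],[0,0,2,0,0,0,0],[0,0,1,0,0,0,0],[0,0,0,0,0,0,0],[0,0,0,0,0,0,0],[0,0,0,0,0,0,0]]]'

```text
time_s: 3.2
tool_pos: [0.4989, -0.2158, 0.1187]
tcp_rot: [-3.141, 0.0, 0.995]
wrist_force: [-0.2, 0.3, 0.4]
opening: 0.0004
```

jog_arm --plan '[[[0,0,2,0,0,0,0],[0,0,2,0,0,0,0],[0,0,0,0,0,0,0],[0,0,0,0,0,0,0],[0,0,0,0,0,0,0]]]'

```text
time_s: 3.62
tool_pos: [0.5022, -0.218, 0.1186]
tcp_rot: [-3.141, 0.0, 0.995]
wrist_force: [-2.2, 0.4, -0.6]
opening: 0.0006
```

```bash
python3 - <<'E'
from h import *
s=ctrl.read_state();print(s["time_s"],s["tool_pos"],s["tcp_rot"],s["wrist_force"],s["wrist_torque"])
A=[cams.snapshot(n)[:,:,::-1] for n in("wrist","side")]
cv2.imwrite("pics/wrist3.png",A[0]);cv2.imwrite("pics/m3.png",np.vstack([cv2.resize(A[1][220:330,270:420],None,fx=4,fy=4,interpolation=3)]))
E
```

```text
3.6167 [ 0.50217911 -0.21801351  0.11861027] [-3.14107909e+00  1.86719887e-04  9.94827921e-01] [-2.20549575  0.41642772 -0.64054997] [0.10072202 0.34258872 0.03092688]
```

View pics/m3.png

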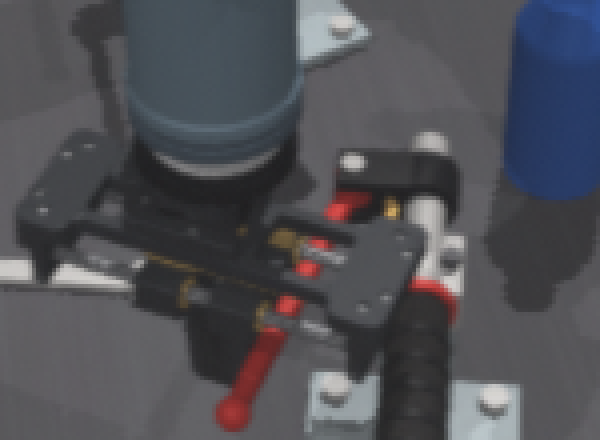

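View pics/wrist3.png

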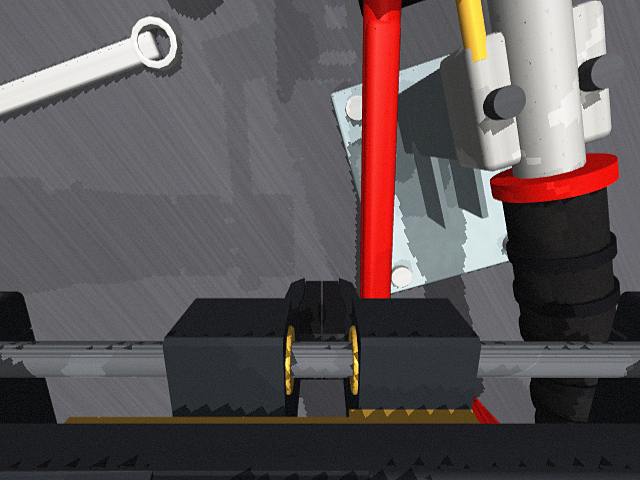

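jog_arm --plan '[[[0,-0.7,3.9,0,0,0,-1.72],[0,-0.7,3.9,0,0,0,-1.72],[0,-0.7,3.9,0,0,0,-1.72],[0,-0.7,3.9,0,0,0,-1.72],[0,-0.7,3.9,0,0,0,-1.72],[0,-0.7,3.9,0,0,0,-1.72],[0,0,0,0,0,0,0],[0,0,0,0,0,0,0],[0,0,0,0,0,0,0]]]'

```text
time_s: 4.47
tool_pos: [0.5205, -0.2321, 0.1185]
tcp_rot: [-3.14, -0.001, 1.175]
wrist_force: [-2.1, 3.6, 0.2]
opening: 0.0003
```

```bash
python3 - <<'E'
from h import *
s=ctrl.read_state();print(s["time_s"],s["tool_pos"],s["tcp_rot"],s["wrist_force"],s["wrist_torque"])
A=[cams.snapshot(n)[:,:,::-1] for n in("wrist","side")]
cv2.imwrite("pics/wrist4.png",A[0]);cv2.imwrite("pics/m4.png",np.vstack([cv2.resize(A[1][220:330,270:420],None,fx=4,fy=4,interpolation=3)]))
E
```

```text
4.4667 [ 0.52054239 -0.23213557  0.11849709] [-3.14045302e+00 -5.32048441e-04  1.17469650e+00] [-2.07376959  3.62915119  0.15903164] [0.7288599  0.42978408 0.06393081]
```

View pics/m4.png

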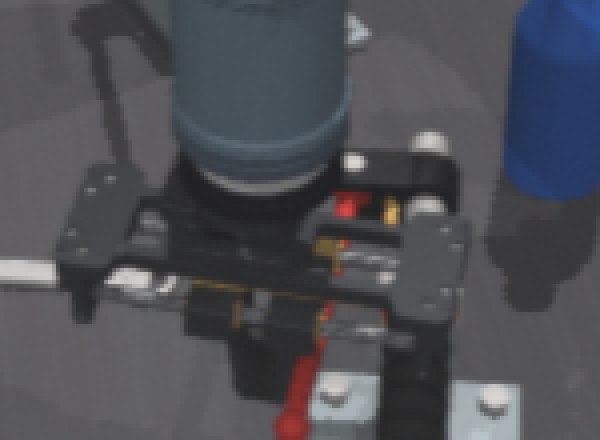

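View pics/wrist4.png

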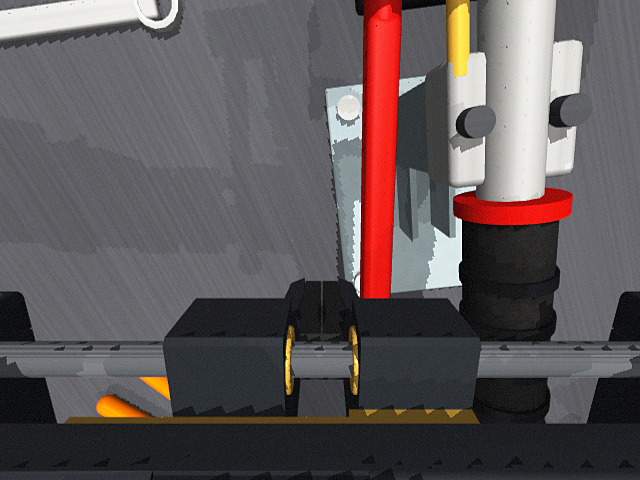

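jog_arm --plan '[[[0,0.3,2,0,0,0,-0.85],[0,0.3,2,0,0,0,-0.85],[0,0,0,0,0,0,0],[0,0,0,0,0,0,0],[0,0,0,0,0,0,0]]]'

```text
time_s: 4.98
tool_pos: [0.5245, -0.2344, 0.1185]
tcp_rot: [-3.141, 0.001, 1.204]
wrist_force: [-3.0, 1.3, -0.9]
opening: 0.0004
```

jog_arm --plan '[[[0,0,1,0,0,0,-0.4],[0,0,0,0,0,0,0],[0,0,0,0,0,0,0],[0,0,0,0,0,0,0]]]'

```text
time_s: 5.32
tool_pos: [0.5252, -0.2348, 0.1185]
tcp_rot: [-3.141, 0.001, 1.211]
wrist_force: [-4.4, -0.3, -0.9]
opening: 0.0006
```

jog_arm --plan '[[[0,0,1,0,0,0,-0.4],[0,0,0,0,0,0,0],[0,0,0,0,0,0,0],[0,0,0,0,0,0,0]]]'

```text
time_s: 5.65
tool_pos: [0.5254, -0.235, 0.1185]
tcp_rot: [-3.139, 0.001, 1.218]
wrist_force: [-7.2, 1.1, 1.0]
opening: 0.0004
```

jog_arm --plan '[[[0,0,1,0,0,0,0],[0,0,0,0,0,0,0],[0,0,0,0,0,0,0],[0,0,0,0,0,0,0]]]'

```text
time_s: 5.98
tool_pos: [0.5256, -0.2351, 0.1184]
tcp_rot: [-3.138, 0.001, 1.218]
wrist_force: [-9.0, 1.5, 3.7]
opening: 0.0006
```

```bash
cat > ang.py <<'E'
from h import *
import sys
def measure(tag):
    s=ctrl.read_state();img=np.ascontiguousarray(cams.snapshot("wrist")[:,:,::-1]);cv2.imwrite(f"pics/wrist_{tag}.png",img)
    c=cams.get_calibration("wrist");T=np.eye(4);T[:3,:3]=R.from_euler("xyz",s["tcp_rot"]).as_matrix();T[:3,3]=s["tool_pos"];W=T@c["T_tool_cam"]
    def ln(f,z,rows):
        P=[]
        for y in rows:
            a,b=f(y); P.append((onz(ray(c,(a-.5,y),W),z)+onz(ray(c,(b+.5,y),W),z))[:2]/2)
        v=cv2.fitLine(np.float32(P),cv2.DIST_L2,0,1e-4,1e-4).ravel();u=v[:2]*np.sign(v[1]);return u,v[2:]
    m=red(img,(330,20,425,297))
    f=lambda y:(np.nonzero(m[y])[0].min(),np.nonzero(m[y])[0].max())
    u,p=ln(f,.14,range(70,290,10)); ang=np.arctan2(u[1],u[0])
    w=[np.linalg.norm(onz(ray(c,(f(y)[0]-.5,y),W),.14)-onz(ray(c,(f(y)[1]+.5,y),W),.14)) for y in(100,200,280)]
    F=s["wrist_force"];n=np.array([u[1],-u[0]])
    print(tag,"t",s["time_s"],"lever ang",np.degrees(ang),"press rad",ang-np.radians(56.76),"w",w,"Fn",F[:2]@n,"Fu",F[:2]@u,"line pt",p,"tcp offset",(s["tool_pos"][:2]-p)@n)
measure(sys.argv[1])
E
python3 ang.py p1
```

```text
p1 t 5.9833 lever ang 70.842964 press rad 0.24579415932314552 w [np.float64(0.012134305803209119), np.float64(0.01203342363805509), np.float64(0.011706013701812908)] Fn -8.961086457874488 Fu -1.5705325449235923 line pt [ 0.5642944  -0.18814075] tcp offset -0.02119480882745617
```

View pics/wrist_p1.png

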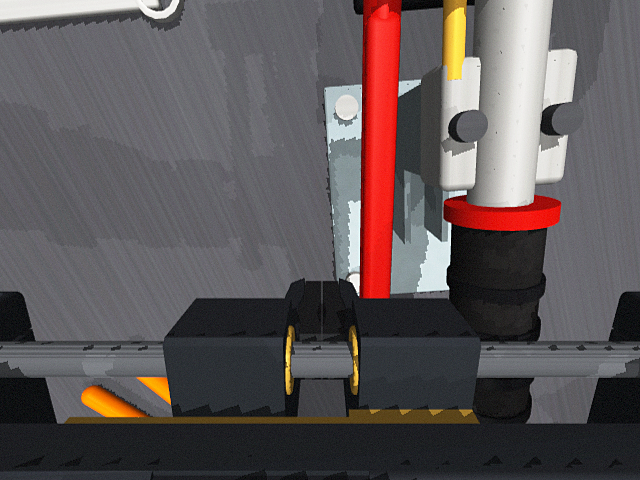

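jog_arm --plan '[[[0,0,-3,0,0,0,0.8],[0,-0.6,-4,0,0,0,1.7],[0,0.7,-3.9,0,0,0,1.72],[0,0.7,-3.9,0,0,0,1.72],[0,0.7,-3.9,0,0,0,1.72],[0,0.7,-3.9,0,0,0,1.72],[0,0.7,-3.9,0,0,0,1.72],[0,0.7,-3.9,0,0,0,1.72],[0,0,-4,0,0,0,0],[0,0,-6,0,0,0,0],[0,0,-6,0,0,0,0],[0,0,0,0,0,0,0],[0,0,0,0,0,0,0],[0,0,0,0,0,0,0],[0,0,0,0,0,0,0],[0,0,0,0,0,0,0],[0,0,0,0,0,0,0]]]'

```text
time_s: 7.45
tool_pos: [0.4887, -0.2101, 0.1187]
tcp_rot: [3.141, 0.0, 0.995]
wrist_force: [-0.8, -0.4, -0.7]
opening: 0.0006
```

```bash
python3 ang.py rel
```

```text
rel t 7.45 lever ang 59.346703 press rad 0.04514656677858986 w [np.float64(0.007108233023505626), np.float64(0.00988538391368243), np.float64(0.012926465795282322)] Fn -0.4454197025142991 Fu -0.7702455548893565 line pt [ 0.54728675 -0.17974953] tcp offset -0.03486745882279654
```

View pics/wrist_rel.png

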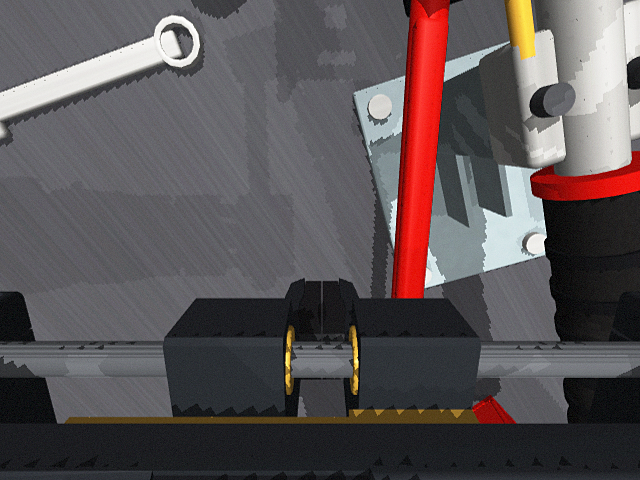

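```bash
sed -i 's/425,297/465,297/' ang.py; python3 ang.py rel2
```

```text
rel2 t 7.5 lever ang 56.896107 press rad 0.0023755849899546044 w [np.float64(0.0128619838666534), np.float64(0.012813612590200066), np.float64(0.012533787036836396)] Fn -0.203691143200728 Fu -0.6584424335125096 line pt [ 0.5487337  -0.18070906] tcp offset -0.034224696738288256
```

jog_arm --plan '[[[0,0,6,0,0,0,0],[0,0,5,0,0,0,0],[0,0,5,0,0,0,0],[0,-0.4,3.9,0,0,0,-1.72],[0,-0.4,3.9,0,0,0,-1.72],[0,-0.4,3.9,0,0,0,-1.72],[0,-0.4,3.9,0,0,0,-1.72],[0,-0.4,3.9,0,0,0,-1.72],[0,-0.4,3.9,0,0,0,-1.72],[0,-0.4,4,0,0,0,-1.7],[0,0,1.5,0,0,0,-0.8],[0,0,0,0,0,0,0],[0,0,0,0,0,0,0],[0,0,0,0,0,0,0],[0,0,0,0,0,0,0]]]'

```text
time_s: 8.8
tool_pos: [0.5251, -0.235, 0.1184]
tcp_rot: [-3.139, 0.001, 1.218]
wrist_force: [-4.3, -0.2, 2.8]
opening: 0.0006
```

jog_arm --plan '[[[0,0,0.8,0,0,0,0],[0,0,0.7,0,0,0,0],[0,0,0,0,0,0,0],[0,0,0,0,0,0,0],[0,0,0,0,0,0,0]]]'

```text
time_s: 9.22
tool_pos: [0.5254, -0.2351, 0.1184]
tcp_rot: [-3.137, 0.001, 1.218]
wrist_force: [-9.1, 0.2, 6.9]
opening: 0.0004
```

```bash
python3 ang.py p2
```

```text
p2 t 9.2167 lever ang 73.30884 press rad 0.2888318122925059 w [np.float64(0.01212253863554265), np.float64(0.037852931967305534), np.float64(0.012084070520177896)] Fn -8.785849076286025 Fu -2.4396597009840253 line pt [ 0.56587815 -0.1887972 ] tcp offset -0.02548495926141827
```

```bash
sed -i 's/465,297/425,297/' ang.py; python3 ang.py p2b; python3 - <<'E'
from h import *
s=ctrl.read_state();F=s["wrist_force"];t=s["wrist_torque"];print(F,t,s["tool_pos"],s["tcp_rot"])
Rm=R.from_euler("xyz",s["tcp_rot"]).as_matrix();Ft=Rm.T@F;tt=Rm.T@t;print("tool F",Ft,"tau",tt)
r=np.cross(Ft,tt)/(Ft@Ft);print("line pt",r,"dir",Ft/np.linalg.norm(Ft))
A=[cams.snapshot(n)[:,:,::-1] for n in("scene","side")]
cv2.imwrite("pics/m5.png",np.hstack([cv2.resize(A[1][215:345,290:420],None,fx=3,fy=3,interpolation=3),cv2.resize(A[0][180:310,180:310],None,fx=3,fy=3,interpolation=3)]))
E
```

```text
p2b t 9.2667 lever ang 70.865906 press rad 0.2461945833267466 w [np.float64(0.012121937261071154), np.float64(0.012021031229549924), np.float64(0.012083514110014713)] Fn -8.289051445400878 Fu -1.2101587789197978 line pt [ 0.56419265 -0.1881754 ] tcp offset -0.02130006176007862
[-8.97562061  2.04533498  6.11120018] [ 0.25012496  1.54832873 -0.04227366] [ 0.52540386 -0.23510433  0.11837374] [-3.13683852e+00  6.91962141e-04  1.21755536e+00]
tool F [-1.19021014 -9.15794449 -6.06690866] tau [ 1.53928667 -0.30074891  0.04263882]
line pt [-0.01814289 -0.07607352  0.11839158] dir [-0.10771599 -0.82880914 -0.54906528]
```

View pics/m5.png

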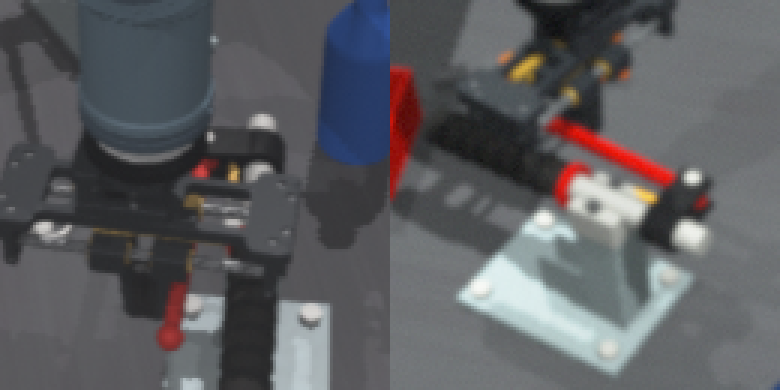

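```bash
python3 - <<'E'
from h import *
c=cams.get_calibration("side")
b=cv2.imread("pics/side2.png")[270:325,325:385];cv2.imwrite("pics/z2.png",cv2.resize(b,None,fx=10,fy=10,interpolation=3))
u=np.array([.544,.839]);n=np.array([.839,-.544]);t=np.array([.4898,-.2097])
Ti=np.linalg.inv(c["cam_to_world"])
for zz in(.165,.184,.2,.22):
  for a in(.07,.0935):
    for x in(-.0375,-.02,0,.0375):
      p=np.r_[t+a*n+x*u,zz,1];q=Ti@p;f=K(c);print(zz,a,x,(f*q[0]/q[2]+c["cx"]).round(1),(f*q[1]/q[2]+c["cy"]).round(1))
E
```

```text
0.165 0.07 -0.0375 343.8 319.6
0.165 0.07 -0.02 347.3 313.0
0.165 0.07 0 351.2 305.6
0.165 0.07 0.0375 358.1 292.4
0.165 0.0935 -0.0375 355.5 323.4
0.165 0.0935 -0.02 358.8 316.7
0.165 0.0935 0 362.6 309.2
0.165 0.0935 0.0375 369.3 295.7
0.184 0.07 -0.0375 343.8 313.0
0.184 0.07 -0.02 347.3 306.4
0.184 0.07 0 351.2 299.0
0.184 0.07 0.0375 358.3 285.7
0.184 0.0935 -0.0375 355.6 316.8
0.184 0.0935 -0.02 359.0 310.0
0.184 0.0935 0 362.8 302.6
0.184 0.0935 0.0375 369.6 289.1
0.2 0.07 -0.0375 343.8 307.3
0.2 0.07 -0.02 347.3 300.7
0.2 0.07 0 351.3 293.3
0.2 0.07 0.0375 358.4 280.0
0.2 0.0935 -0.0375 355.7 311.1
0.2 0.0935 -0.02 359.2 304.3
0.2 0.0935 0 363.0 296.8
0.2 0.0935 0.0375 369.9 283.4
0.22 0.07 -0.0375 343.7 300.0
0.22 0.07 -0.02 347.3 293.4
0.22 0.07 0 351.4 286.0
0.22 0.07 0.0375 358.6 272.7
0.22 0.0935 -0.0375 355.8 303.7
0.22 0.0935 -0.02 359.3 297.0
0.22 0.0935 0 363.2 289.5
0.22 0.0935 0.0375 370.2 276.1
```

View pics/z2.png

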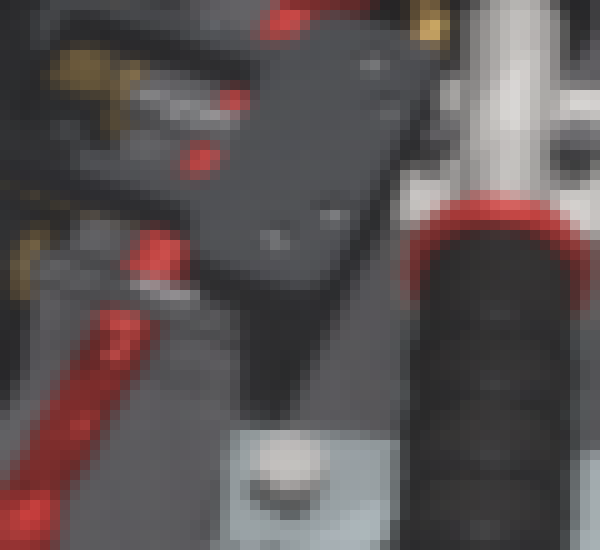

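jog_arm --plan '[[[0,0,0,-0.5,0,0,0],[0,0,0,0,0,0,0],[0,0,0,0,0,0,0],[0,0,0,0,0,0,0]]]'

```text
time_s: 9.75
tool_pos: [0.5252, -0.235, 0.1185]
tcp_rot: [-3.136, 0.001, 1.218]
wrist_force: [-7.4, 0.9, 3.2]
opening: 0.0004
```

jog_arm --plan '[[[0,0,0.5,-0.3,0,0,0],[0,0,0,0,0,0,0],[0,0,0,0,0,0,0],[0,0,0,0,0,0,0],[0,0,0,0,0,0,0],[0,0,0,0,0,0,0],[0,0,0,0,0,0,0],[0,0,0,0,0,0,0],[0,0,0,0,0,0,0],[0,0,0,0,0,0,0],[0,0,0,0,0,0,0],[0,0,0,0,0,0,0]]]'

```text
time_s: 10.75
tool_pos: [0.5253, -0.2351, 0.1185]
tcp_rot: [-3.136, 0.001, 1.218]
wrist_force: [-8.2, 1.5, 1.9]
opening: 0.0003
```

```bash
python3 ang.py p3; python3 -c "
from station import ctrl,cams
print(ctrl.read_state()['wrist_force'])
import cv2;cv2.imwrite('pics/scene_p3.png',cams.snapshot('scene')[:,:,::-1])"
```

```text
p3 t 10.75 lever ang 70.830986 press rad 0.24558506622927345 w [np.float64(0.01213459985113891), np.float64(0.012033550829151045), np.float64(0.012096073225008545)] Fn -8.261079126061066 Fu -1.2860335344481693 line pt [ 0.5641836  -0.18819271] tcp offset -0.02132485097769027
[-7.97597392  0.73077671  3.21144872]
```

View pics/scene_p3.png

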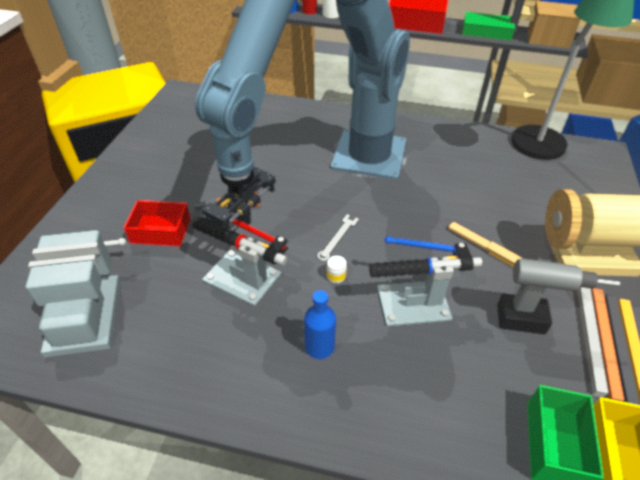

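The scene view shows the gripper at about (240,195), holding the red lever pressed at about (255,232). The blue lever, tin, bottle, bin and spanner are where they were. The lever angle (0.246 rad) and the 8 N press are both steady, so I'm handing in.

```bash
python3 -c "
from station import hand_in
print(hand_in())"
```

```text
the job is handed in; nothing more can be done
None
```

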